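Set the lift selector for the mask carrier in the nest

TASK

Pinch the mask carrier that stands in the nest across its flat sides, without shifting it, to find out how thick it is. Then turn the lift selector lever back (counter-clockwise seen from above) fully to its home stop, and from there turn it clockwise one click for every 6 mm of that thickness, leaving it resting in that click. Let go of everything, and leave all the carriers and the other things on the bench where they stand.

Things in the scene. Friction and masses are not known exactly. Their poses are not given: they have to be found in the camera images.
- selector (a joint): lever angle in rad: 0 at the home stop, growing clockwise seen from above. Clicks at 0, 0.48, 0.96, 1.44, 1.92, 2.40 and 2.88 (far end stop), 27.5 degrees apart. A spring plunger holds each click: 2 to 3 N sideways at 85 mm from the axis moves it out; past half way (0.24 rad) it jumps into the next click by itself. Can be pushed from the side with closed fingers
- selector_base: fixed housing: white drum, radius 55 mm, top at 50 mm, on a foot plate of radius 75 mm, 8 mm thick; two steel stop lugs on its rim, up to 72 mm high. Origin: on the turning axis at bench level, z up. At joint 0 the lever points at angle pi + 1.44 rad about its z from its x (to its -y side, right seen from the robot); turning clockwise it passes -x (robot side) and goes on to +y
- lever_end (a point): middle of the top edge of the lever's outer end, on the lever's centre line, 105 mm from the turning axis, 86 mm above the bench. The lever is a black radial bar 16 mm wide and 30 mm tall (56 to 86 mm above the bench), from a hub of 30 mm radius out to 105 mm, with a thin white line along its top; outside 75 mm from the axis there is nothing beneath it
- loader: fixed steel loader plate, 190 x 200 x 8 mm (own x, y, z), origin at the centre of its underside. The nest is at its -x side, towards the robot; two carriers are parked at its +x side, one left, one right
- nest (a point): centre of the nest, on the plate's top (8 mm above the bench), 50 mm from the plate's centre along its -x. Two grey end cheeks, 60 x 10 mm and 30 mm high above the plate, stand at 51 to 61 mm either side of it along the plate's y; the carrier in the nest stands between them with its y along the plate's y, its flat sides facing the plate's -x and +x
- carrier_a: one of three alike mask carriers: upright white case, 80 mm long (own y), 64 mm high, centred on a grey foot 56 x 90 x 8 mm (x, y, z); 72 mm high in all, 0.4 kg, loose. Case thickness (own x) 12, 18 or 30 mm, each carrier another; which is which is not told: measure it. Origin: centre of the foot's underside, z up. One stands in the nest, two are parked behind
- carrier_b: one of three alike mask carriers: upright white case, 80 mm long (own y), 64 mm high, centred on a grey foot 56 x 90 x 8 mm (x, y, z); 72 mm high in all, 0.4 kg, loose. Case thickness (own x) 12, 18 or 30 mm, each carrier another; which is which is not told: measure it. Origin: centre of the foot's underside, z up. One stands in the nest, two are parked behind
- carrier_c: one of three alike mask carriers: upright white case, 80 mm long (own y), 64 mm high, centred on a grey foot 56 x 90 x 8 mm (x, y, z); 72 mm high in all, 0.4 kg, loose. Case thickness (own x) 12, 18 or 30 mm, each carrier another; which is which is not told: measure it. Origin: centre of the foot's underside, z up. One stands in the nest, two are parked behind
- carrier_a_mid (a point): middle of carrier_a's case, on its centre plane, 45 mm above the underside of its foot: the place to pinch, along the carrier's x
- carrier_b_mid (a point): middle of carrier_b's case, on its centre plane, 45 mm above the underside of its foot: the place to pinch, along the carrier's x
- carrier_c_mid (a point): middle of carrier_c's case, on its centre plane, 45 mm above the underside of its foot: the place to pinch, along the carrier's x
- wafer_dish: bystander, leave it where it is: flat round white dish, 102 mm wide, 20 mm high, between the selector and the loader plate, nearer the robot; origin under its centre
- wash_bottle: bystander, leave it where it is: white bottle, 60 mm wide, 150 mm high, at the back; origin under its centre
- jar: bystander, leave it where it is: jar, 64 mm wide, 70 mm high, at the left; origin under its centre
- driver: bystander, leave it where it is: screwdriver, 170 mm long, lying at the back right; origin under its middle
- pen: bystander, leave it where it is: blue pen, 140 mm long, 9 mm thick, lying at the front right; origin under its middle
Things that resemble listed ones, but are neither listed nor needed, are in the scene too. Leave any green or red look-alike of the carrier_b alone.

How it is judged:
By the outcome, as a careful person would: the job done as asked, in the order asked, and still so for the second after the job is handed in, with the robot touching nothing.
It also fails if it takes over 70 s, if anything falls off the work surface, if the arm or the gripper's body presses on something with over 40 N, if the wrist force passes 120 N, or if a joint passes its speed limit or range.

ROBOT

A 7-joint arm with a two-finger parallel gripper is mounted at the origin on the work surface. World frame = base frame: x ahead of the robot, y to its left, z up, the work surface at z = 0. Lengths are in mm, angles in rad, forces in N, time in s.
With the tool pointing down it reaches from about 350 to 900 mm from the base axis. Payload 8.1 kg.
Tool frame: the origin (TCP) lies on the centre line of the jaws, within the pads' length; the fingertips stand 25 mm ahead of it and the grasp point (between the pads) lies 6 mm ahead of it (arm.tips_ahead is the distance from the TCP to the fingertips, in mm); z points along the fingers, y is the direction in which the jaws open and shut (so a half turn about z gives the same grasp; the last joint's range is limited). The gripper opens to 85 mm and grips with 20 to 120 N. Pads are 22 mm wide; open, the fingers measure 114 mm over their backs; the gripper's body (76 mm by 85 mm) begins 54 mm behind the grasp point. The pads swing forward as they close: fully open they stand 13 mm farther back than shut.
Start: joints at [1.187, 0.434, 0.025, 1.573, -0.012, 1.134, -0.075], TCP at [173.178, -600.541, 256.323] pointing down, gripper open.
Joint ranges: [-2.62, 2.62], [-0.44, 2.09], [-1.27, 1.32], [0.08, 2.57], [-1.32, 4.46], [0.12, 2], [-2.74, 2.74]. Speed limits (rad/s): [2.22, 2.22, 3.01, 3.01, 3.14, 3.14, 3.14].

INTERFACE

Orientations are given as a rotation vector (axis times angle).
In Python, from bench import arm, viewer gives the robot as it stands. The module is installed in compiled form; this text tells all that it offers.
- The arm moves only by the shell command python3 -m crank 'ROWS' [OPENING] [FORCE]. ROWS is JSON, a list of rows, each an object of numbers: "tx", "ty", "tz": the shift along the world's x, y, z in m; "rx", "ry", "rz": the turn, a rotation vector about the world's x, y, z in degrees. A call has exactly 5 rows; each row is the pose to reach, as a shift and turn from the pose commanded when the call began; what a row does not reach only later rows make up. A row lasts 1/10 s, in which the tool goes at most 50 mm and 8.59 degrees, less where a joint would pass 70% of its speed; a pose out of reach is approached as far as the arm can. A call with a gripper value outside its range is refused whole. OPENING is the opening, from 0 (shut) to 1 (fully open), set as the call begins (- or left out, the last holds). The fingers move at their own pace and stop on an object; FORCE is the grip in N (left out, the last holds). Time passes only in rows, so rows that repeat a pose let the fingers close, or fill a call up. It gives the time, the measured TCP pose, the force and the opening at its end, in the units of the state.
- arm.state(): the state, without advancing time (a new reading comes with each control period).
- viewer.camera(name): name is "side" or "top" or "wrist"; returns the picture (480x640x3 uint8, blue, green, red); there is no depth.
- viewer.calibration(name): a dict with "K" (3x3 intrinsics, pixels), "R" (3x3) and "t" (3): a world point X has camera coordinates R X + t; the wrist camera has in their place "T_tool_cam" (4x4, takes a point from camera to tool coordinates, whose origin is the TCP and whose axes are the flange's). Camera axes: x right, y down, z forward; pixel columns grow to the right and rows downward; lengths in mm; the calibration is good to about 2 mm. A picture is of the moment at which its call begins: read the wrist's pose just before it. calibration takes no time and is no camera call.
- arm.sign_off(): hands the job in, once; it reports no verdict.
The state is a dict: "time": time; "joints": joint angles; "qd": joint speeds; "tau": joint torques, N m; "tool_pos": TCP position; "tool_rot": TCP orientation; "contact_force": force on the tool from outside, world axes, zero at the start; "ft_torque": the same for the moment, N m; "finger_gap": finger opening in mm.
Only numpy, scipy, OpenCV 4.12 (cv2) and the standard library are available. Lean on these libraries where they do the work, as an engineer would, in place of code of your own. Each camera call takes 0.05 s, during which the arm holds its last target.

## Working session

There is one attempt and no reset: what is moved stays moved. The work goes in short steps, Python scripts to look and compute and a shell command to move; the robot and the scene stay as the last step left them, time stands still between calls to the robot, and variables do not carry over. Pictures are saved under pics/ and viewed, and the job is handed in when it is done.

```bash
mkdir -p pics; python3 - <<'E'
from bench import arm, viewer
import cv2
for n in ("top","side","wrist"):
    cv2.imwrite(f"pics/{n}0.png",viewer.camera(n))
    c=viewer.calibration(n); print(n,{k:(v.tolist() if hasattr(v,'tolist') else v) for k,v in c.items()})
print(arm.state(), arm.tips_ahead)
E
```

```text
top {'K': [[522.7695861275739, 0.0, 317.12188035661677], [0.0, 522.7695861275739, 243.45020688355177], [0.0, 0.0, 1.0]], 'R': [[-0.026708510650204815, -0.999471179924369, -0.01854766722360611], [-0.9941103990952214, 0.028505551568268145, -0.10455595602608388], [0.10502937622202412, 0.015645895000879415, -0.9943460343864374]], 't': [-30.279469108700656, 568.9086415231017, 1490.912508084804]}
side {'K': [[472.7954089500718, 0.0, 317.3527688653017], [0.0, 472.7954089500718, 245.46665205944336], [0.0, 0.0, 1.0]], 'R': [[0.8570319695263556, -0.5151173714278993, -0.012259562104209412], [-0.3896940034950135, -0.6324246516112204, -0.6694607110760531], [0.3370975924710881, 0.5785267095715095, -0.7427462954889495]], 't': [-498.9796694141186, 230.8565037131498, 980.9493868195354]}
wrist {'K': [[422.8220777232024, 0.0, 323.53071910450984], [0.0, 422.8220777232024, 233.60752516613613], [0.0, 0.0, 1.0]], 'T_tool_cam': [[0.0001205619664924523, -0.9602446119014911, -0.27915993763247005, 71.07586042026998], [0.9999998470974589, -3.489204874491951e-05, 0.0005518945561112152, 0.3772207698172769], [-0.0005396942359950961, -0.27915996148569955, 0.9602444608709974, -117.4028016669198], [0.0, 0.0, 0.0, 1.0]]}
{'time': 0.15, 'joints': array([ 1.18738567,  0.43504996,  0.02496286,  1.57389615, -0.01156628,
        1.13398785, -0.07508719]), 'qd': array([-0.00271492, -0.00191073,  0.00103931, -0.00375502,  0.00224906,
       -0.00089613,  0.00097186]), 'tau': array([ 2.14355015e-03, -6.70889997e+01,  1.02617439e+00, -3.16449165e+01,
        1.57063681e-02,  9.12827760e-03,  1.54637212e-05]), 'tool_pos': array([ 173.064509  , -600.19166648,  255.71104757]), 'tool_rot': array([-3.10953671e+00, -4.39437455e-01,  4.71372560e-04]), 'contact_force': array([-0.18926864, -0.01367495,  0.63000614]), 'ft_torque': array([-0.0200085 , -0.02224515, -0.01882113]), 'finger_gap': 85.21821680521619} 25.0
```

View pics/top0.png

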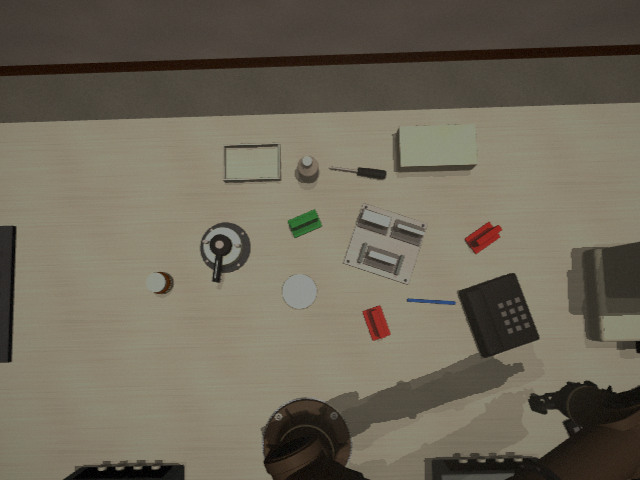

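View pics/side0.png

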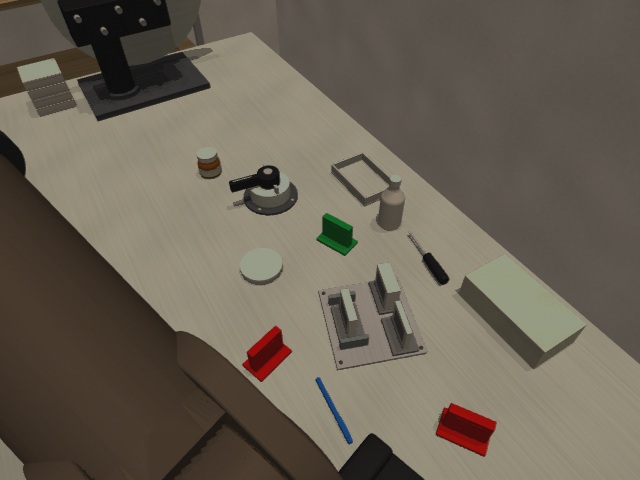

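The loader plate is at top ≈(385,243), the nest carrier at ≈(380,258) and the selector at ≈(222,246). The red and green look-alikes at (305,222), (376,323) and (483,237) stand off the plate, so they aren't meant. I'll enlarge these areas.

```bash
python3 - <<'E'
import cv2
i=cv2.imread("pics/top0.png")
cv2.imwrite("pics/c1.png",cv2.resize(i[195:295,335:435],(600,600),interpolation=cv2.INTER_CUBIC))
cv2.imwrite("pics/c2.png",cv2.resize(i[210:290,190:270],(640,600)[:1]*1+(640,) if 0 else (600,600),interpolation=cv2.INTER_CUBIC))
E
```

```text
(no output)
```

View pics/c1.png

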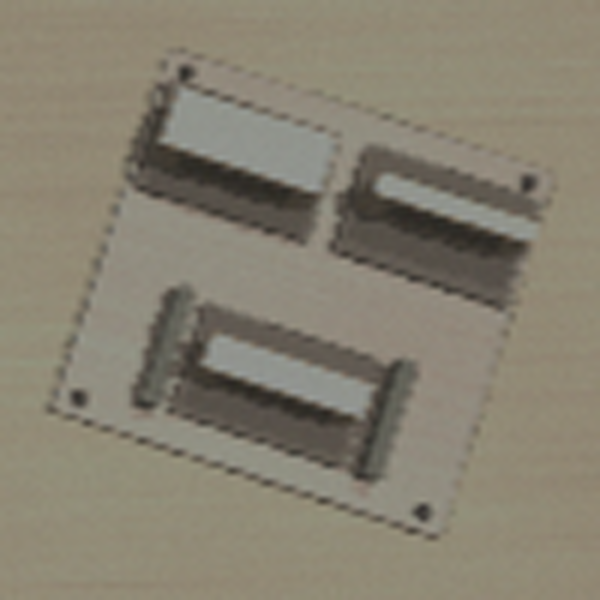

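View pics/c2.png

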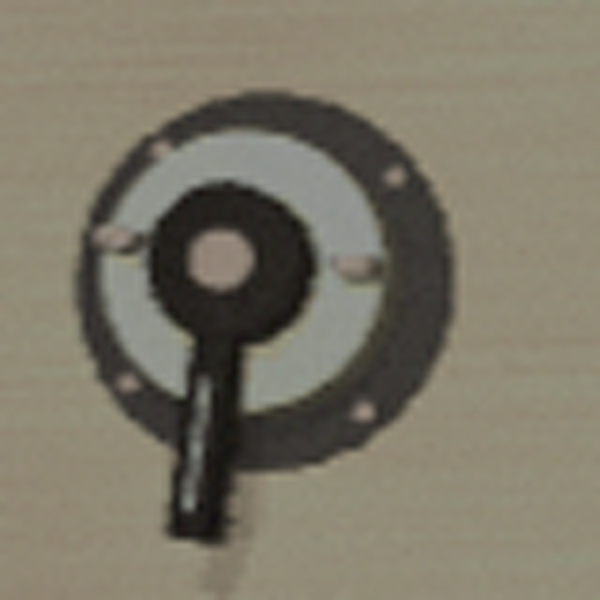

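The nest carrier, case top centre ≈(382.8,257.5), looks like the middle thickness. The parked ones look thicker (left) and thinner (right). The lever points toward the robot with its end at ≈(217,281). Next I'll compute poses.

```bash
cat > h.py <<'E'
import numpy as np
from bench import arm, viewer
def ray(name,u,v,st=None):
    c=viewer.calibration(name);K=np.array(c["K"])
    d=np.linalg.inv(K)@[u,v,1]
    if name=="wrist":
        from scipy.spatial.transform import Rotation as Ro
        s=st or arm.state();T=np.array(c["T_tool_cam"]);R=Ro.from_rotvec(s["tool_rot"]).as_matrix()
        return R@T[:3,3]+s["tool_pos"], R@T[:3,:3]@d
    R=np.array(c["R"]);return -R.T@np.array(c["t"]),R.T@d
def at(name,u,v,z,st=None):
    o,d=ray(name,u,v,st);return o+d*(z-o[2])/d[2]
E
python3 - <<'E'
from h import *
c1=lambda x,y:(335+x/6,195+y/6)
c2=lambda x,y:(190+x/7.5,210+y/7.5)
P=[at("top",*c1(*p),8) for p in [(165,48),(553,178),(438,540),(48,408)]]
print("plate",np.round(P,1)); cen=np.mean(P,0); print(cen)
P=np.array(P)
ax=(P[0]+P[1]-P[2]-P[3]);print("plate yaw x",np.degrees(np.arctan2(ax[1],ax[0])),np.linalg.norm(ax)/2)
ay=(P[0]+P[3]-P[1]-P[2]);print("from y",np.degrees(np.arctan2(ay[1],ay[0]))-90,np.linalg.norm(ay)/2)
ex=ax/np.linalg.norm(ax);print("nest",cen-50*ex)
for p in [(212,337),(203,367),(380,385),(363,418)]: print("case",at("top",*c1(*p),80).round(1))
for nm,p,z in [("foot",(265,282),8),("drum",(241,270),50),("hubtop",(222,258),90),("hub86",(230,262),86),("leverend",(195,537),86)]:
    print(nm,at("top",*c2(*p),z).round(1))
E
```

```text
plate [[ 687.  -183.6    8. ]
 [ 616.5 -371.7    8. ]
 [ 440.7 -307.4    8. ]
 [ 510.3 -120.1    8. ]]
[ 563.62702687 -245.68414507    8.        ]
plate yaw x -19.931146629683244 187.47701330620365
from y -20.455699347101785 200.2965517686875
nest [ 516.62187918 -228.63961252    8.        ]
case [ 536.5 -195.3   80. ]
case [ 522.6 -190.6   80. ]
case [ 511.9 -272.5   80. ]
case [ 496.7 -264.    80. ]
foot [565.6 226.    8. ]
drum [566.2 227.1  50. ]
hubtop [566.6 226.2  90. ]
hub86 [565.5 224.1  86. ]
leverend [463.  237.9  86. ]
```

```bash
python3 -m crank '[{"tx":0.033,"ty":0.035,"tz":-0.002,"rz":5.4},{"tx":0.066,"ty":0.070,"tz":-0.004,"rz":10.8},{"tx":0.099,"ty":0.105,"tz":-0.006,"rz":16.2},{"tx":0.132,"ty":0.140,"tz":-0.008,"rz":21.6},{"tx":0.165,"ty":0.175,"tz":-0.010,"rz":27}]' 1 20
python3 -m crank '[{"tx":0.035,"ty":0.039,"tz":-0.009,"rz":5.4},{"tx":0.070,"ty":0.078,"tz":-0.018,"rz":10.8},{"tx":0.105,"ty":0.117,"tz":-0.027,"rz":16.2},{"tx":0.140,"ty":0.156,"tz":-0.036,"rz":21.6},{"tx":0.179,"ty":0.195,"tz":-0.046,"rz":27}]'
python3 - <<'E'
from h import *
print(arm.state())
E
```

```text
{'time': 0.15, 'joints': array([ 1.18738567,  0.43504996,  0.02496286,  1.57389615, -0.01156628,
        1.13398785, -0.07508719]), 'qd': array([-0.00271492, -0.00191073,  0.00103931, -0.00375502,  0.00224906,
       -0.00089613,  0.00097186]), 'tau': array([ 2.14355015e-03, -6.70889997e+01,  1.02617439e+00, -3.16449165e+01,
        1.57063681e-02,  9.12827760e-03,  1.54637212e-05]), 'tool_pos': array([ 173.064509  , -600.19166648,  255.71104757]), 'tool_rot': array([-3.10953671e+00, -4.39437455e-01,  4.71372560e-04]), 'contact_force': array([-0.18926864, -0.01367495,  0.63000614]), 'ft_torque': array([-0.0200085 , -0.02224515, -0.01882113]), 'finger_gap': 85.21821680521619}$[0]: bad value
$[0]: bad value
```

The rows were refused. I'll give all six numbers per row.

```bash
python3 -m crank '[{"tx":0.033,"ty":0.035,"tz":-0.002,"rx":0,"ry":0,"rz":5.4},{"tx":0.066,"ty":0.070,"tz":-0.004,"rx":0,"ry":0,"rz":10.8},{"tx":0.099,"ty":0.105,"tz":-0.006,"rx":0,"ry":0,"rz":16.2},{"tx":0.132,"ty":0.140,"tz":-0.008,"rx":0,"ry":0,"rz":21.6},{"tx":0.165,"ty":0.175,"tz":-0.010,"rx":0,"ry":0,"rz":27}]' 1 20
```

```text
time: 0.65
tool_pos: [339.1, -423.9, 246.2]
tool_rot: [-2.92, -1.159, 0.0]
contact_force: [1.8, -0.7, 0.1]
finger_gap: 85.5
```

```bash
python3 -m crank '[{"tx":0.035,"ty":0.039,"tz":-0.009,"rx":0,"ry":0,"rz":5.4},{"tx":0.070,"ty":0.078,"tz":-0.018,"rx":0,"ry":0,"rz":10.8},{"tx":0.105,"ty":0.117,"tz":-0.027,"rx":0,"ry":0,"rz":16.2},{"tx":0.140,"ty":0.156,"tz":-0.036,"rx":0,"ry":0,"rz":21.6},{"tx":0.178,"ty":0.194,"tz":-0.046,"rx":0,"ry":0,"rz":27}]'
python3 - <<'E'
from h import *
import cv2
s=arm.state();cv2.imwrite("pics/w1.png",viewer.camera("wrist"))
import pickle;pickle.dump(s,open("w1.pkl","wb"));print(s["tool_pos"],s["tool_rot"],s["joints"],np.abs(s["qd"]).max())
E
```

```text
time: 1.15
tool_pos: [505.1, -242.0, 203.2]
tool_rot: [2.569, 1.808, -0.0]
contact_force: [0.8, -1.8, -0.7]
finger_gap: 85.3
[ 505.08311462 -242.040517    203.16430853] [ 2.56874338e+00  1.80843960e+00 -1.57775467e-04] [ 0.59923789  0.40704556 -0.33476663  1.77997674  0.1573758   0.9806628
 -0.14199052] 0.6630594972207033
```

View pics/w1.png

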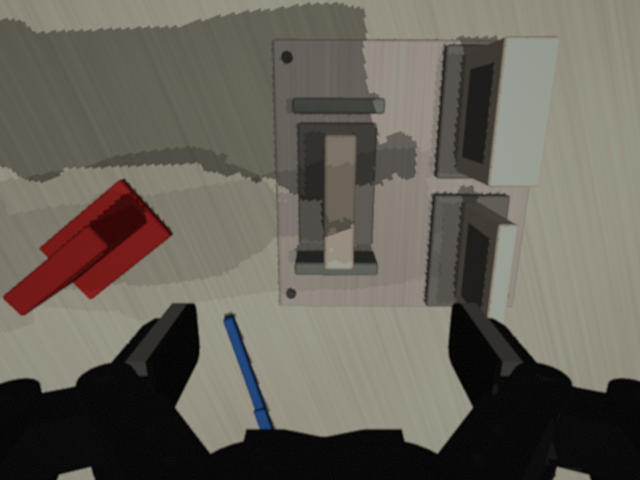

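The picture was taken while the arm was still settling (the nest case is at ≈(340,200)). I'll retake it now that it's at rest.

```bash
python3 - <<'E'
from h import *
import cv2
viewer.camera("wrist");viewer.camera("wrist")
s=arm.state();i=viewer.camera("wrist");cv2.imwrite("pics/w2.png",i)
cv2.imwrite("pics/w2c.png",cv2.resize(i[80:320,260:500],(600,600),interpolation=cv2.INTER_CUBIC))
import pickle;pickle.dump(s,open("w2.pkl","wb"));print(s["tool_pos"],s["tool_rot"],np.abs(s["qd"]).max())
E
```

```text
[ 506.15860353 -239.83823803  202.67121972] [-2.56419191e+00 -1.81173822e+00 -1.87122197e-03] 0.06866275463453027
```

View pics/w2c.png

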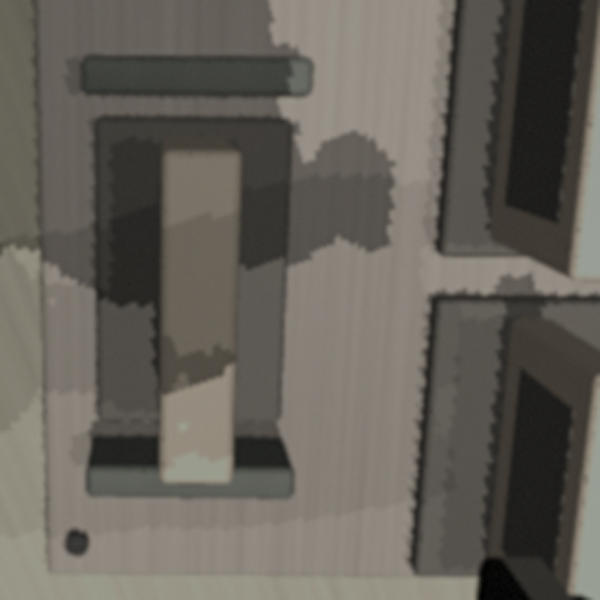

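```bash
python3 - <<'E'
from h import *
import pickle
from scipy.spatial.transform import Rotation as Ro
s=pickle.load(open("w2.pkl","rb"))
f=lambda x,y,z:at("wrist",260+x/2.5,80+y/2.5,z,s)
C=np.array([f(163,151,80),f(241,150,80),f(161,482,80),f(233,483,80)]);print(C.round(1),"mid",C.mean(0).round(1))
d=(C[0]+C[1]-C[2]-C[3])/2;print("len",np.linalg.norm(d),"yaw of y",np.degrees(np.arctan2(d[1],d[0]))-90)
print("thick",np.linalg.norm(C[1]-C[0]),np.linalg.norm(C[3]-C[2]))
F=np.array([f(97,118,16),f(292,120,16)]);print("foot",F.round(1),np.linalg.norm(F[1]-F[0]),np.degrees(np.arctan2(*(F[1]-F[0])[1::-1])))
R=Ro.from_rotvec(s["tool_rot"]).as_matrix();print(R.round(4),"jaw ang",np.degrees(np.arctan2(R[1,1],R[0,1])))
e=d/np.linalg.norm(d);
print("foot mid", F.mean(0)-45*e)
E
```

```text
[[ 525.7 -188.4   80. ]
 [ 542.1 -194.    80. ]
 [ 499.1 -262.5   80. ]
 [ 515.5 -268.6   80. ]] mid [ 520.6 -228.4   80. ]
len 78.94657531492206 yaw of y -19.73826891047247
thick 17.340200061503293 17.50178471152644
foot [[ 510.1 -177.7   16. ]
 [ 561.3 -196.4   16. ]] 54.472309241062185 -20.073771330538715
[[ 3.340e-01  9.426e-01 -1.000e-04]
 [ 9.426e-01 -3.340e-01  2.300e-03]
 [ 2.100e-03 -9.000e-04 -1.000e+00]] jaw ang -19.51346245671646
foot mid [ 520.5133044  -229.39863678   16.        ]
```

```bash
python3 -m crank '[{"tx":0.005,"ty":0.004,"tz":-0.020,"rx":0,"ry":0,"rz":-0.1},{"tx":0.010,"ty":0.008,"tz":-0.045,"rx":0,"ry":0,"rz":-0.3},{"tx":0.014,"ty":0.0112,"tz":-0.070,"rx":0,"ry":0,"rz":-0.4},{"tx":0.014,"ty":0.0112,"tz":-0.090,"rx":0,"ry":0,"rz":-0.4},{"tx":0.014,"ty":0.0112,"tz":-0.090,"rx":0,"ry":0,"rz":-0.4}]'
python3 - <<'E'
from h import *
import cv2
viewer.camera("wrist")
s=arm.state();i=viewer.camera("wrist");cv2.imwrite("pics/w3.png",i)
import pickle;pickle.dump(s,open("w3.pkl","wb"));print(s["tool_pos"],s["tool_rot"],np.abs(s["qd"]).max())
E
```

```text
time: 1.85
tool_pos: [515.6, -233.6, 111.1]
tool_rot: [-2.578, -1.789, 0.006]
contact_force: [-1.0, -0.5, 0.0]
finger_gap: 85.6
[ 516.58323476 -233.73153019  112.67315484] [-2.57910895 -1.79062974  0.00355306] 0.03153254097294893
```

View pics/w3.png

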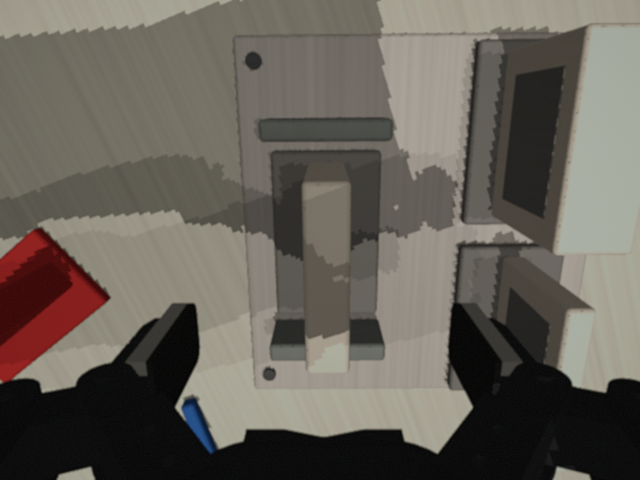

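```bash
cat > an.py <<'E'
from h import *
from scipy.spatial.transform import Rotation as Ro
def an(s,px,z=80):
    C=np.array([at("wrist",*p,z,s) for p in px]);m=C.mean(0)
    d=(C[0]+C[1]-C[2]-C[3])/2
    R=Ro.from_rotvec(s["tool_rot"]).as_matrix()
    print("mid",m.round(1),"len",np.linalg.norm(d).round(1),"yaw",(np.degrees(np.arctan2(d[1],d[0]))-90).round(2),"thick",np.linalg.norm(C[1]-C[0]).round(1),np.linalg.norm(C[3]-C[2]).round(1))
    print("jaw",np.degrees(np.arctan2(R[1,1],R[0,1])).round(2),"tilt",R[:,2].round(4),"off in tool",(R.T@(m-s["tool_pos"])).round(1))
E
python3 - <<'E'
from an import *
import pickle,cv2
s=pickle.load(open("w3.pkl","rb"));an(s,[(303,182),(350,181),(306.5,372),(349,373)])
print(arm.state()["tool_pos"])
i=cv2.imread("pics/w3.png");cv2.imwrite("pics/w3c.png",cv2.resize(i[140:390,180:480],None,fx=2.4,fy=2.4,interpolation=cv2.INTER_CUBIC))
E
```

```text
mid [ 520.8 -227.8   80. ] len 78.5 yaw -19.96 thick 16.8 17.4
jaw -20.46 tilt [-2.9e-03  2.0e-04 -1.0e+00] off in tool [ 7.1  1.9 32.7]
[ 517.54815419 -233.8195972   113.81018236]
```

View pics/w3c.png

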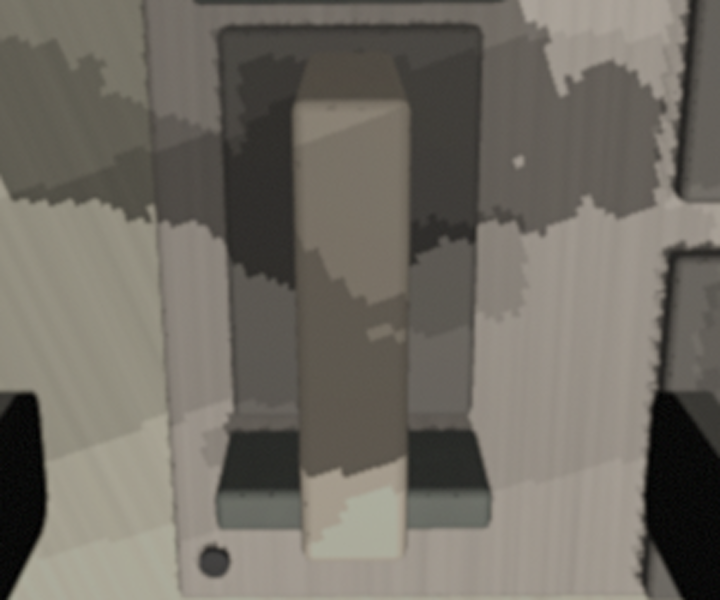

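The case spans columns 303–350 (mid ≈326.7), and the pad inner edges at 198 and 450 have their mid at 324. So I shift about 1.5 mm along the jaws and 7 mm along tool x, then descend.

```bash
python3 -m crank '[{"tx":0.0038,"ty":0.0061,"tz":0,"rx":0,"ry":0,"rz":0.4},{"tx":0.0038,"ty":0.0061,"tz":-0.013,"rx":0,"ry":0,"rz":0.4},{"tx":0.0038,"ty":0.0061,"tz":-0.033,"rx":0,"ry":0,"rz":0.4},{"tx":0.0038,"ty":0.0061,"tz":-0.052,"rx":0,"ry":0,"rz":0.4},{"tx":0.0038,"ty":0.0061,"tz":-0.052,"rx":0,"ry":0,"rz":0.4}]'
python3 - <<'E'
from h import *
import cv2
viewer.camera("wrist")
s=arm.state();i=viewer.camera("wrist");cv2.imwrite("pics/w4.png",i)
import pickle;pickle.dump(s,open("w4.pkl","wb"));print(s["tool_pos"],s["tool_rot"],s["contact_force"],np.abs(s["qd"]).max())
E
```

```text
time: 2.45
tool_pos: [520.6, -225.9, 59.3]
tool_rot: [-2.57, -1.803, 0.003]
contact_force: [-1.6, 0.7, -0.4]
finger_gap: 85.8
[ 521.37256952 -226.07595284   60.62493594] [-2.57054234e+00 -1.80331563e+00  1.82147414e-03] [-0.11864507  1.03327398  0.06777258] 0.02783728526516153
```

View pics/w4.png

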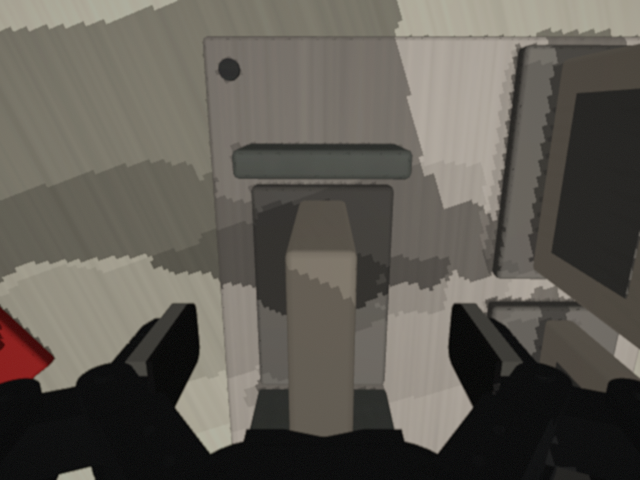

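Case columns 287–356, mid 321.3; the tool axis at that depth is about 322, so it's centred to within 0.5 mm. I'll partly close to about 26 mm and look again.

```bash
python3 -m crank '[{"tx":0,"ty":0,"tz":0,"rx":0,"ry":0,"rz":0},{"tx":0,"ty":0,"tz":0,"rx":0,"ry":0,"rz":0},{"tx":0,"ty":0,"tz":0,"rx":0,"ry":0,"rz":0},{"tx":0,"ty":0,"tz":0,"rx":0,"ry":0,"rz":0},{"tx":0,"ty":0,"tz":0,"rx":0,"ry":0,"rz":0}]' 0.29 20
python3 - <<'E'
from h import *
import cv2
i=viewer.camera("wrist");i=viewer.camera("wrist");cv2.imwrite("pics/w5.png",i);cv2.imwrite("pics/w5c.png",cv2.resize(i[190:440,170:470],None,fx=2.4,fy=2.4,interpolation=cv2.INTER_CUBIC))
s=arm.state();print(s["tool_pos"],s["contact_force"],s["finger_gap"])
E
```

```text
time: 3.05
tool_pos: [522.1, -226.5, 61.7]
tool_rot: [2.572, 1.804, 0.0]
contact_force: [-0.7, -0.2, -0.5]
finger_gap: 24.7
[ 522.08023359 -226.43101135   61.54423068] [-0.1774711   0.2353551  -0.04923287] 24.1780500117186
```

View pics/w5c.png

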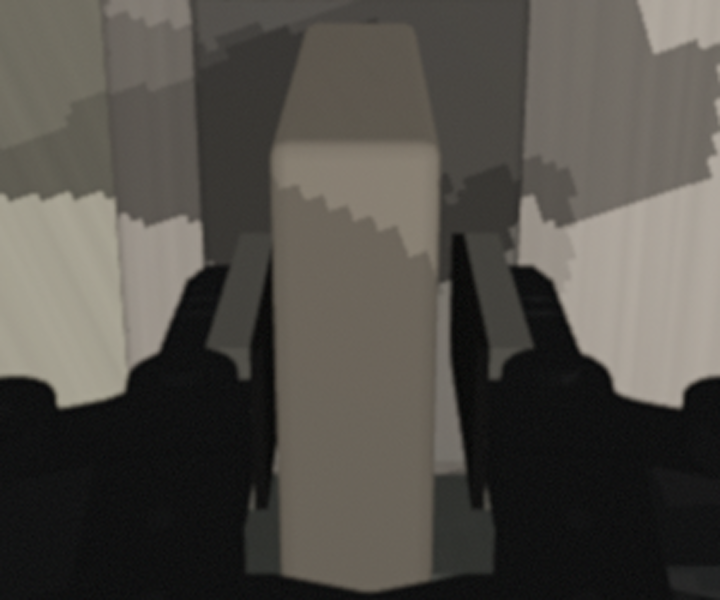

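The case is left of centre: row 480 of the crop shows the case at 279–432 and the pads at 268/478, so about 1 mm. I'll shift −1.2 mm along the jaws and check again.

```bash
python3 -m crank '[{"tx":-0.0006,"ty":0.0002,"tz":0,"rx":0,"ry":0,"rz":0},{"tx":-0.0011,"ty":0.0004,"tz":0,"rx":0,"ry":0,"rz":0},{"tx":-0.0011,"ty":0.0004,"tz":0,"rx":0,"ry":0,"rz":0},{"tx":-0.0011,"ty":0.0004,"tz":0,"rx":0,"ry":0,"rz":0},{"tx":-0.0011,"ty":0.0004,"tz":0,"rx":0,"ry":0,"rz":0}]'
python3 - <<'E'
from h import *
import cv2
i=viewer.camera("wrist");i=viewer.camera("wrist");cv2.imwrite("pics/w6.png",i);cv2.imwrite("pics/w6c.png",cv2.resize(i[190:440,170:470],None,fx=2.4,fy=2.4,interpolation=cv2.INTER_CUBIC))
s=arm.state();print(s["tool_pos"],s["contact_force"],s["finger_gap"])
E
```

```text
time: 3.65
tool_pos: [521.0, -226.0, 61.5]
tool_rot: [2.572, 1.804, 0.0]
contact_force: [0.3, -0.6, -0.5]
finger_gap: 24.8
[ 520.98413392 -226.00894993   61.46756737] [-0.24120584  0.38514308  0.00100711] 24.505953455012968
```

View pics/w6c.png

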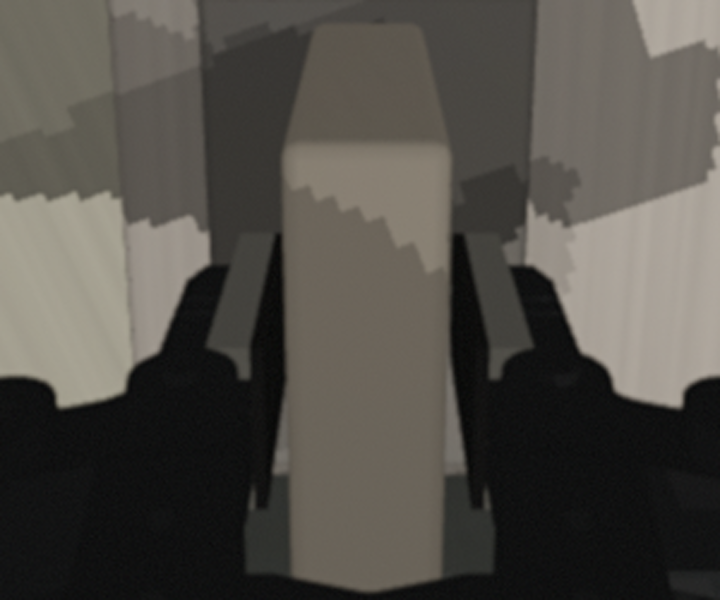

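Now symmetric (case mid 367, pads mid ≈370). Pinching with 20 N.

```bash
python3 -m crank '[{"tx":0,"ty":0,"tz":0,"rx":0,"ry":0,"rz":0},{"tx":0,"ty":0,"tz":0,"rx":0,"ry":0,"rz":0},{"tx":0,"ty":0,"tz":0,"rx":0,"ry":0,"rz":0},{"tx":0,"ty":0,"tz":0,"rx":0,"ry":0,"rz":0},{"tx":0,"ty":0,"tz":0,"rx":0,"ry":0,"rz":0}]' 0.22 20
python3 -m crank '[{"tx":0,"ty":0,"tz":0,"rx":0,"ry":0,"rz":0},{"tx":0,"ty":0,"tz":0,"rx":0,"ry":0,"rz":0},{"tx":0,"ty":0,"tz":0,"rx":0,"ry":0,"rz":0},{"tx":0,"ty":0,"tz":0,"rx":0,"ry":0,"rz":0},{"tx":0,"ty":0,"tz":0,"rx":0,"ry":0,"rz":0}]' 0.08 20
python3 - <<'E'
from h import *
import cv2
i=viewer.camera("wrist");g=[]
for k in range(3):
    i=viewer.camera("wrist");g.append(arm.state()["finger_gap"])
cv2.imwrite("pics/w7.png",i);cv2.imwrite("pics/w7c.png",cv2.resize(i[190:440,170:470],None,fx=2.4,fy=2.4,interpolation=cv2.INTER_CUBIC))
s=arm.state();print(s["tool_pos"],s["contact_force"],g)
E
```

```text
time: 4.25
tool_pos: [521.0, -226.0, 61.4]
tool_rot: [2.572, 1.804, 0.0]
contact_force: [-0.8, -0.4, -0.3]
finger_gap: 18.7
time: 4.75
tool_pos: [520.9, -226.0, 61.5]
tool_rot: [-2.572, -1.804, 0.0]
contact_force: [-1.0, -0.3, 1.5]
finger_gap: 17.7
[ 520.86384037 -225.97692518   61.44495923] [-0.81833235 -0.64767663  2.68660549] [17.726722723054728, 17.73668998528109, 17.656814274859542]
```

View pics/w7c.png

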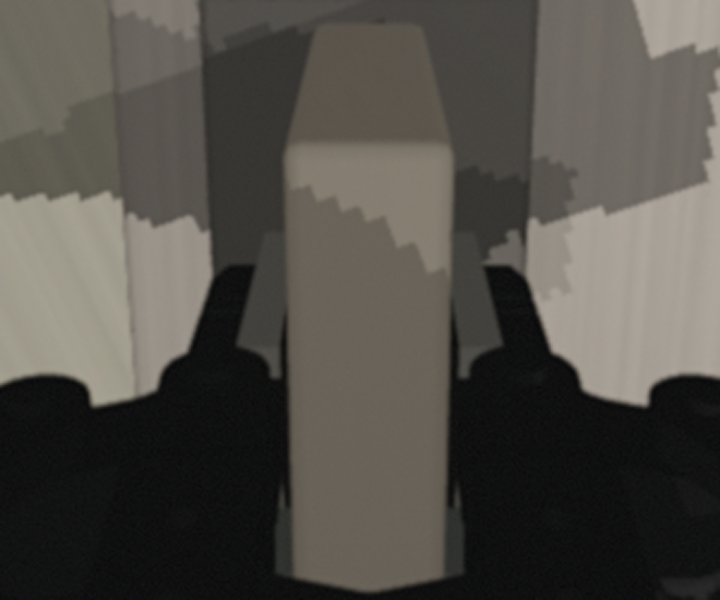

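Stopped at 17.7 mm, which is the 18 mm carrier, so 3 clicks (1.44 rad). The case edges in the picture have not moved. Releasing and rising.

```bash
python3 -m crank '[{"tx":0,"ty":0,"tz":0,"rx":0,"ry":0,"rz":0},{"tx":0,"ty":0,"tz":0,"rx":0,"ry":0,"rz":0},{"tx":0,"ty":0,"tz":0,"rx":0,"ry":0,"rz":0},{"tx":0,"ty":0,"tz":0,"rx":0,"ry":0,"rz":0},{"tx":0,"ty":0,"tz":0,"rx":0,"ry":0,"rz":0}]' 0.6 20
python3 -m crank '[{"tx":0,"ty":0,"tz":0.02,"rx":0,"ry":0,"rz":0},{"tx":0,"ty":0,"tz":0.05,"rx":0,"ry":0,"rz":0},{"tx":0,"ty":0,"tz":0.09,"rx":0,"ry":0,"rz":0},{"tx":0,"ty":0,"tz":0.13,"rx":0,"ry":0,"rz":0},{"tx":0,"ty":0,"tz":0.16,"rx":0,"ry":0,"rz":0}]'
python3 - <<'E'
from h import *
import cv2
for k in range(3): i=viewer.camera("wrist")
s=arm.state();i=viewer.camera("wrist");cv2.imwrite("pics/w8.png",i);print(s["tool_pos"],s["tool_rot"],s["joints"])
E
```

```text
time: 5.45
tool_pos: [521.0, -226.0, 61.4]
tool_rot: [2.572, 1.804, 0.0]
contact_force: [0.2, 1.1, -0.1]
finger_gap: 51.5
time: 5.95
tool_pos: [521.4, -226.0, 224.1]
tool_rot: [2.571, 1.803, 0.002]
contact_force: [0.6, 0.1, -0.3]
finger_gap: 51.2
[ 522.1145026  -226.33543623  223.65248827] [2.56914959 1.80143499 0.00381263] [ 0.56659879  0.39859339 -0.34179383  1.73674161  0.15327376  1.02784987
 -0.17704675]
```

View pics/w8.png

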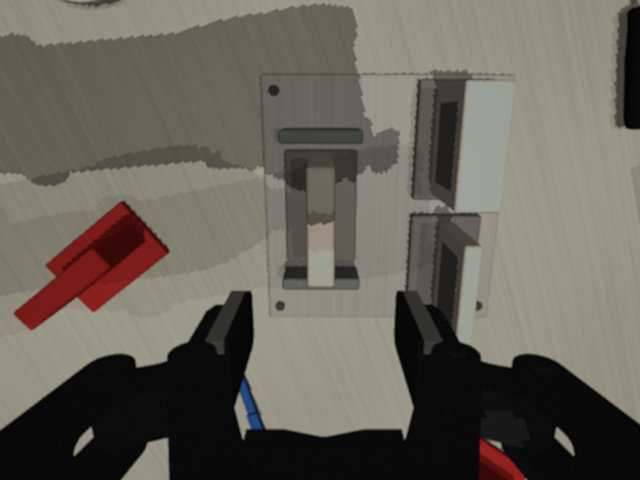

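The carrier still stands in the nest, and the clear picture matches the earlier view. Moving over to the selector with the fingers shut.

```bash
python3 -m crank '[{"tx":0.001,"ty":0.042,"tz":0.002,"rx":0,"ry":0,"rz":1},{"tx":0.002,"ty":0.084,"tz":0.004,"rx":0,"ry":0,"rz":3},{"tx":0.003,"ty":0.126,"tz":0.006,"rx":0,"ry":0,"rz":5},{"tx":0.004,"ty":0.168,"tz":0.008,"rx":0,"ry":0,"rz":6},{"tx":0.005,"ty":0.210,"tz":0.010,"rx":0,"ry":0,"rz":7}]' 0 20
python3 -m crank '[{"tx":0.001,"ty":0.045,"tz":0,"rx":0,"ry":0,"rz":1},{"tx":0.002,"ty":0.090,"tz":0,"rx":0,"ry":0,"rz":3},{"tx":0.003,"ty":0.135,"tz":0,"rx":0,"ry":0,"rz":5},{"tx":0.004,"ty":0.180,"tz":0,"rx":0,"ry":0,"rz":6},{"tx":0.005,"ty":0.223,"tz":0,"rx":0,"ry":0,"rz":7}]'
python3 - <<'E'
from h import *
import cv2,pickle
for k in range(4): i=viewer.camera("wrist")
s=arm.state();i=viewer.camera("wrist");cv2.imwrite("pics/w9.png",i);print(s["tool_pos"],s["tool_rot"],s["joints"],np.abs(s["qd"]).max());pickle.dump(s,open("w9.pkl","wb"))
E
```

```text
time: 6.65
tool_pos: [524.9, -14.5, 230.0]
tool_rot: [-2.455, -1.957, 0.003]
contact_force: [1.0, 0.0, 0.2]
finger_gap: 0.1
time: 7.15
tool_pos: [530.0, 208.6, 229.8]
tool_rot: [-2.331, -2.104, 0.004]
contact_force: [0.7, -0.6, 0.7]
finger_gap: -0.1
[529.95610052 207.78856181 229.79779587] [-2.32939677 -2.10613777  0.00380091] [-0.08944935  0.42480353 -0.52127263  1.71181809  0.23517093  1.07043101
 -0.78706649] 0.04018099405173642
```

View pics/w9.png

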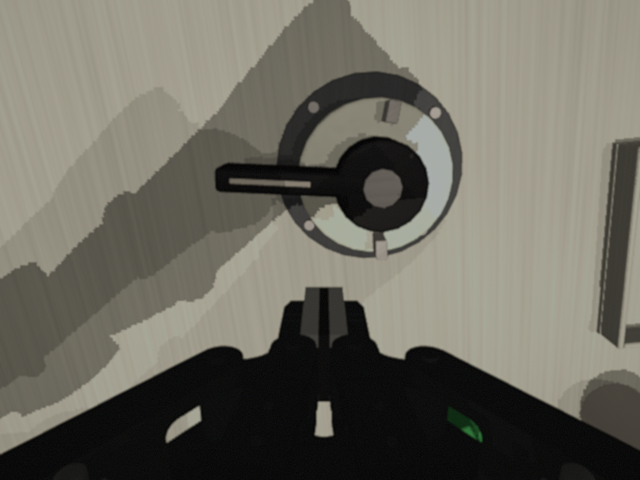

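The lever points left in the image (toward the robot): hub centre (383,187), end (216,178), lugs at (388,110) and (381,247).

```bash
python3 - <<'E'
from h import *
import pickle
s=pickle.load(open("w9.pkl","rb"))
f=lambda x,y,z:at("wrist",x,y,z,s)
A=f(383,187,90);A2=f(382,185,86);E=f(216,179,86);E2=f(245,181,86)
print(A,A2,"foot",f(372,164.5,8),"end",E,np.linalg.norm((E-A)[:2]),"ang",np.degrees(np.arctan2(*(E-A)[1::-1])))
for p in [(389,102),(381,256)]: 
    L=f(*p,60); print("lug",L, np.degrees(np.arctan2(*(L-A)[1::-1])),np.linalg.norm((L-A)[:2]))
l1=f(230,181,86);l2=f(310,184,86);print("line ang",np.degrees(np.arctan2(*(l1-l2)[1::-1])))
E
```

```text
[568.81292871 229.39664811  90.        ] [568.75157252 229.95870982  86.        ] foot [571.05143675 232.88859719   8.        ] end [466.54186124 243.97264394  86.        ] 103.3045540972804 ang 171.88865155097662
lug [579.68524837 278.89187875  60.        ] 77.61094615050251 50.675291721097125
lug [567.93154294 173.93476917  60.        ] -90.910453001029 55.46888187403521
line ang 172.11324779789894
```

Axis ≈(569,229.5), lever angle 172°. The lugs at 77.6° and 269° put their mid at 173°, so the lever seems to sit near q≈1.44 now and home is ≈254.5°. I'll move to the lever's left side and descend.

```bash
python3 -m crank '[{"tx":-0.022,"ty":0.033,"tz":0,"rx":0,"ry":0,"rz":-1},{"tx":-0.045,"ty":0.068,"tz":0,"rx":0,"ry":0,"rz":-2.2},{"tx":-0.045,"ty":0.068,"tz":-0.03,"rx":0,"ry":0,"rz":-2.2},{"tx":-0.045,"ty":0.068,"tz":-0.07,"rx":0,"ry":0,"rz":-2.2},{"tx":-0.045,"ty":0.068,"tz":-0.10,"rx":0,"ry":0,"rz":-2.2}]'
python3 - <<'E'
from h import *
import cv2,pickle
for k in range(3): i=viewer.camera("wrist")
s=arm.state();i=viewer.camera("wrist");cv2.imwrite("pics/w10.png",i);print(s["tool_pos"],s["tool_rot"],s["joints"],s["contact_force"]);pickle.dump(s,open("w10.pkl","wb"))
E
```

```text
time: 7.9
tool_pos: [485.8, 272.5, 129.2]
tool_rot: [2.375, 2.055, -0.003]
contact_force: [-0.4, -0.5, 1.1]
finger_gap: -0.1
[485.3161523  272.41755741 129.78176997] [-2.37515559 -2.05611461  0.00764029] [-0.25241364  0.51856379 -0.49307449  1.85010311  0.31592199  0.85590956
 -1.0450714 ] [0.05486683 0.40299004 0.19325041]
```

View pics/w10.png

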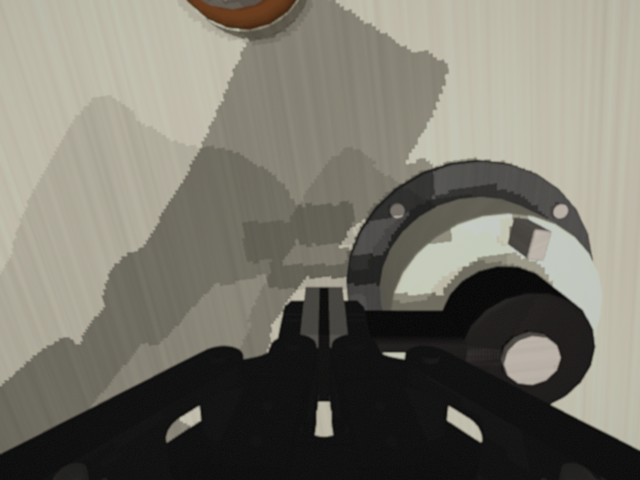

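```bash
python3 - <<'E'
from h import *
import pickle
s=pickle.load(open("w10.pkl","rb"))
print("hub",at("wrist",531,360,90,s)) 
for p,z in [((410,338),86),((450,338),86),((410,312),56)]: print(at("wrist",*p,z,s))
from scipy.spatial.transform import Rotation as Ro
A=np.array([569,229.8]);
def P(a,side=+1,r=90,off=19):
    a=np.radians(a);u=np.array([np.cos(a),np.sin(a)]);n=np.array([u[1],-u[0]]);return A+r*u+side*off*n
for a in range(172,262,4): print(a,(P(a)-P(172)).round(1), P(a).round(1))
E
```

```text
hub [568.12518929 229.12525962  90.        ]
[518.92722239 244.33530327  86.        ]
[535.83215716 241.93162086  86.        ]
[524.37111886 240.55806232  56.        ]
172 [0. 0.] [482.5 261.1]
176 [-2.  -6.1] [480.5 255. ]
180 [ -3.5 -12.3] [479.  248.8]
184 [ -4.6 -18.7] [477.9 242.5]
188 [ -5.3 -25.1] [477.2 236.1]
192 [ -5.5 -31.5] [477.  229.7]
196 [ -5.3 -37.9] [477.2 223.3]
200 [ -4.6 -44.3] [477.9 216.9]
204 [ -3.5 -50.6] [479.1 210.6]
208 [ -1.9 -56.8] [480.6 204.3]
212 [  0.1 -62.9] [482.6 198.2]
216 [  2.5 -68.9] [485.  192.3]
220 [  5.3 -74.6] [487.8 186.5]
224 [  8.5 -80.2] [491.1 180.9]
228 [ 12.1 -85.5] [494.7 175.6]
232 [ 16.1 -90.6] [498.6 170.6]
236 [ 20.4 -95.3] [502.9 165.8]
240 [ 25.  -99.8] [507.5 161.4]
244 [  29.9 -103.9] [512.5 157.2]
248 [  35.1 -107.7] [517.7 153.5]
252 [  40.6 -111.1] [523.1 150.1]
256 [  46.3 -114.1] [528.8 147.1]
260 [  52.1 -116.7] [534.7 144.5]
```

The geometry agrees with the clear lever edge. Descending to TCP z≈86, then pushing toward home in 4° steps.

```bash
python3 -m crank '[{"tx":0,"ty":0,"tz":-0.015,"rx":0,"ry":0,"rz":0},{"tx":0,"ty":0,"tz":-0.030,"rx":0,"ry":0,"rz":0},{"tx":0,"ty":0,"tz":-0.044,"rx":0,"ry":0,"rz":0},{"tx":-0.001,"ty":-0.003,"tz":-0.044,"rx":0,"ry":0,"rz":0},{"tx":-0.002,"ty":-0.008,"tz":-0.044,"rx":0,"ry":0,"rz":0}]'
python3 -m crank '[{"tx":-0.0015,"ty":-0.004,"tz":0,"rx":0,"ry":0,"rz":2},{"tx":-0.003,"ty":-0.009,"tz":0,"rx":0,"ry":0,"rz":4},{"tx":-0.0045,"ty":-0.0155,"tz":0,"rx":0,"ry":0,"rz":8},{"tx":-0.0055,"ty":-0.022,"tz":0,"rx":0,"ry":0,"rz":12},{"tx":-0.006,"ty":-0.028,"tz":0,"rx":0,"ry":0,"rz":16}]'
python3 - <<'E'
from h import *
s=arm.state();print(s["tool_pos"],s["joints"])
E
```

```text
time: 8.6
tool_pos: [484.2, 267.1, 88.2]
tool_rot: [2.373, 2.059, 0.001]
contact_force: [-1.1, -0.2, 0.2]
finger_gap: -0.1
time: 9.1
tool_pos: [478.2, 238.9, 88.6]
tool_rot: [2.06, 2.371, 0.002]
contact_force: [-0.3, -0.7, -0.1]
finger_gap: -0.1
[478.17883696 238.86442935  88.62725462] [-0.16610885  0.55798823 -0.54595698  1.93884247  0.41325017  0.75491345
 -0.81022798]
```

```bash
python3 -m crank '[{"tx":-0.0012,"ty":-0.009,"tz":-0.001,"rx":0,"ry":0,"rz":4},{"tx":-0.001,"ty":-0.0155,"tz":-0.002,"rx":0,"ry":0,"rz":8},{"tx":-0.0003,"ty":-0.022,"tz":-0.002,"rx":0,"ry":0,"rz":12},{"tx":0.001,"ty":-0.028,"tz":-0.002,"rx":0,"ry":0,"rz":16},{"tx":0.0024,"ty":-0.0345,"tz":-0.002,"rx":0,"ry":0,"rz":20}]'
python3 - <<'E'
from h import *
import cv2
i=viewer.camera("wrist");cv2.imwrite("pics/w11.png",i)
s=arm.state();print(s["tool_pos"],s["contact_force"])
E
```

```text
time: 9.6
tool_pos: [480.5, 204.5, 86.6]
tool_rot: [1.616, 2.693, 0.002]
contact_force: [-0.6, 1.9, -0.6]
finger_gap: -0.3
[481.05397704 202.98422026  86.34812371] [-0.39006053  0.3391151   0.83341721]
```

View pics/w11.png

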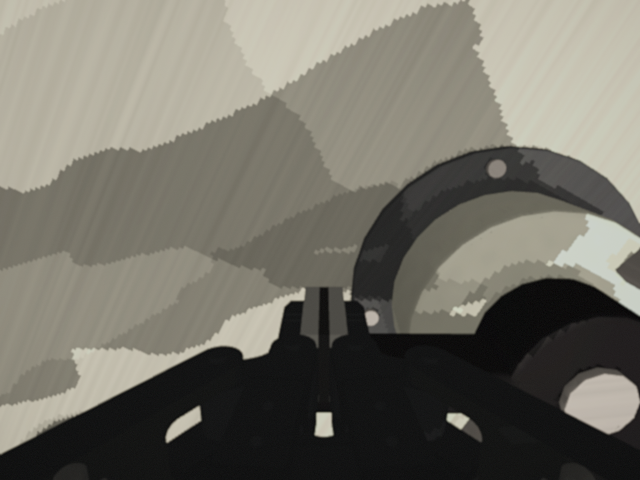

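The lever side (row ≈335) stays parallel beside the finger. Continuing.

```bash
python3 -m crank '[{"tx":0.0016,"ty":-0.005,"tz":0,"rx":0,"ry":0,"rz":4},{"tx":0.004,"ty":-0.011,"tz":0,"rx":0,"ry":0,"rz":8},{"tx":0.007,"ty":-0.0165,"tz":0,"rx":0,"ry":0,"rz":12},{"tx":0.010,"ty":-0.022,"tz":0,"rx":0,"ry":0,"rz":16},{"tx":0.0137,"ty":-0.0275,"tz":0,"rx":0,"ry":0,"rz":20}]'
python3 - <<'E'
from h import *
viewer.camera("wrist")
s=arm.state();print(s["tool_pos"],s["contact_force"])
E
```

```text
time: 10.15
tool_pos: [494.6, 176.6, 86.4]
tool_rot: [1.127, 2.931, 0.001]
contact_force: [-2.2, 2.9, 0.6]
finger_gap: 0.1
[495.18287123 175.67963981  86.19322574] [-1.18761424  1.25525416  1.36627056]
```

```bash
python3 -m crank '[{"tx":0.0034,"ty":-0.005,"tz":0,"rx":0,"ry":0,"rz":4},{"tx":0.0077,"ty":-0.010,"tz":0,"rx":0,"ry":0,"rz":8},{"tx":0.0123,"ty":-0.0143,"tz":0,"rx":0,"ry":0,"rz":12},{"tx":0.0173,"ty":-0.0185,"tz":0,"rx":0,"ry":0,"rz":16},{"tx":0.0225,"ty":-0.0222,"tz":0,"rx":0,"ry":0,"rz":20}]'
python3 - <<'E'
from h import *
import cv2
viewer.camera("wrist")
s=arm.state();print(s["tool_pos"],s["contact_force"])
cv2.imwrite("pics/w12.png",viewer.camera("wrist"))
cv2.imwrite("pics/t12.png",viewer.camera("top")[190:310,160:320])
E
```

```text
time: 10.7
tool_pos: [517.0, 154.5, 86.2]
tool_rot: [0.603, 3.082, -0.0]
contact_force: [0.6, -0.1, 0.3]
finger_gap: 0.1
[518.05069964 153.51766152  86.00268616] [ 1.08680894 -0.44310044 -0.16273233]
```

View pics/w12.png

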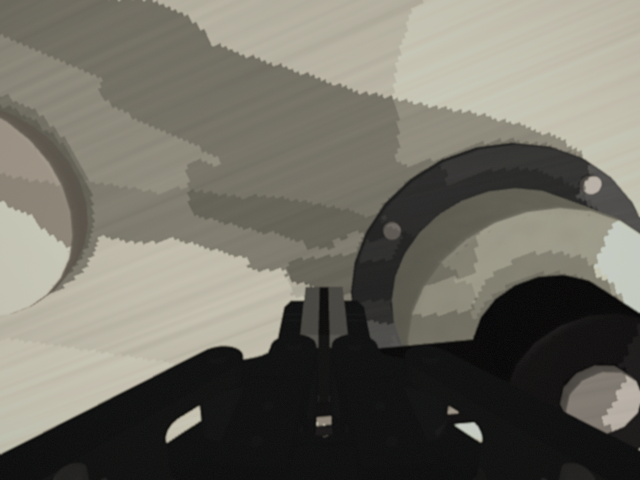

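The lever has jumped ahead (its near edge tilts away at rows 345–350). I'll push on gently to feel the home stop.

```bash
python3 -m crank '[{"tx":0.0024,"ty":-0.0017,"tz":0,"rx":0,"ry":0,"rz":2},{"tx":0.005,"ty":-0.0034,"tz":0,"rx":0,"ry":0,"rz":4},{"tx":0.0065,"ty":-0.0043,"tz":0,"rx":0,"ry":0,"rz":5},{"tx":0.008,"ty":-0.005,"tz":0,"rx":0,"ry":0,"rz":6},{"tx":0.008,"ty":-0.005,"tz":0,"rx":0,"ry":0,"rz":6}]'
python3 -m crank '[{"tx":0.0007,"ty":-0.0004,"tz":0,"rx":0,"ry":0,"rz":0.5},{"tx":0.0014,"ty":-0.0008,"tz":0,"rx":0,"ry":0,"rz":1},{"tx":0.002,"ty":-0.001,"tz":0,"rx":0,"ry":0,"rz":1.5},{"tx":0.0025,"ty":-0.0012,"tz":0,"rx":0,"ry":0,"rz":2},{"tx":0.0025,"ty":-0.0012,"tz":0,"rx":0,"ry":0,"rz":2}]'
python3 - <<'E'
from h import *
viewer.camera("wrist")
s=arm.state();print(s["tool_pos"],s["contact_force"])
E
```

```text
time: 11.35
tool_pos: [524.6, 149.8, 85.6]
tool_rot: [0.442, 3.11, 0.0]
contact_force: [-0.6, -0.5, 1.1]
finger_gap: -0.1
time: 11.85
tool_pos: [525.9, 148.9, 85.3]
tool_rot: [-0.384, -3.116, 0.0]
contact_force: [-5.6, 1.0, 3.4]
finger_gap: 0.1
[525.953077   148.86501046  85.35740769] [-5.43152131 -0.34259222  2.77500811]
```

```bash
python3 -m crank '[{"tx":0.0005,"ty":-0.0001,"tz":0,"rx":0,"ry":0,"rz":0},{"tx":0.001,"ty":-0.0003,"tz":0,"rx":0,"ry":0,"rz":0},{"tx":0.0015,"ty":-0.0004,"tz":0,"rx":0,"ry":0,"rz":0},{"tx":0.0015,"ty":-0.0004,"tz":0,"rx":0,"ry":0,"rz":0},{"tx":0.0015,"ty":-0.0004,"tz":0,"rx":0,"ry":0,"rz":0}]'
```

```text
time: 12.4
tool_pos: [526.1, 148.8, 85.2]
tool_rot: [-0.383, -3.115, 0.001]
contact_force: [-10.3, 0.8, 6.0]
finger_gap: -0.0
```

The force climbs to 10 N with only 0.2 mm of travel, so this is the home stop. Backing off, rising and looking.

```bash
python3 -m crank '[{"tx":-0.008,"ty":0.002,"tz":0,"rx":0,"ry":0,"rz":0},{"tx":-0.025,"ty":0.007,"tz":0.005,"rx":0,"ry":0,"rz":0},{"tx":-0.025,"ty":0.007,"tz":0.040,"rx":0,"ry":0,"rz":0},{"tx":-0.025,"ty":0.007,"tz":0.08,"rx":0,"ry":0,"rz":0},{"tx":-0.025,"ty":0.007,"tz":0.12,"rx":0,"ry":0,"rz":0}]'
python3 - <<'E'
from h import *
import cv2,pickle
for k in range(3): i=viewer.camera("wrist")
s=arm.state();i=viewer.camera("wrist");cv2.imwrite("pics/w13.png",i);print(s["tool_pos"],s["tool_rot"],s["joints"]);pickle.dump(s,open("w13.pkl","wb"))
E
```

```text
time: 12.9
tool_pos: [503.3, 155.2, 206.7]
tool_rot: [-0.385, -3.118, 0.0]
contact_force: [0.5, 0.2, -0.2]
finger_gap: -0.1
[504.97232353 155.95498485 208.0215646 ] [3.86032215e-01 3.11250192e+00 2.97119895e-03] [ 0.29773662  0.50331293 -0.97117045  1.81964983  0.47472318  1.06613046
  0.4722866 ]
```

View pics/w13.png

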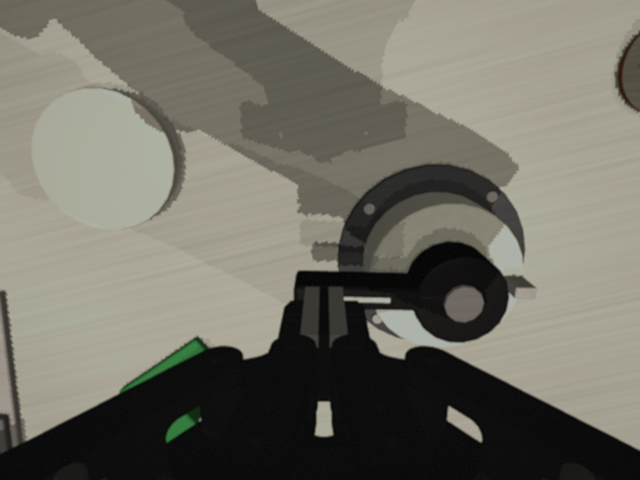

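```bash
python3 - <<'E'
from h import *
import pickle
s=pickle.load(open("w13.pkl","rb"))
f=lambda x,y,z:at("wrist",x,y,z,s)
A=f(464,303,90);l1=f(348,299,86);l2=f(388,300.5,86)
print(A,l1,l2,[np.degrees(np.arctan2(*(p-A)[1::-1]))%360 for p in (l1,l2)],np.degrees(np.arctan2(*(l1-l2)[1::-1]))%360)
print("end",f(297,283,86))
A=np.array([569,229.8]);H=254.5
def P(a,side=-1,r=90,off=19):
    a=np.radians(a);u=np.array([np.cos(a),np.sin(a)]);n=np.array([u[1],-u[0]]);return A+r*u+side*off*n
print("start",P(H,off=36))
for q in np.arange(0,1.45,.06): print(round(q,2),round(H-np.degrees(q),1),P(H-np.degrees(q)).round(1))
E
```

```text
[567.21525349 228.49951339  90.        ] [549.20679155 160.37563632  86.        ] [556.24852642 184.12438212  86.        ] [np.float64(255.19264385742082), np.float64(256.11826062480804)] 253.4843958809373
end [531.2035389 132.6315332  86.       ]
start [579.63924247 133.45267767]
0.0 254.5 [563.3 138. ]
0.06 251.1 [557.8 138.5]
0.12 247.6 [552.3 139.3]
0.18 244.2 [546.9 140.5]
0.24 240.7 [541.6 142. ]
0.3 237.3 [536.4 143.8]
0.36 233.9 [531.3 145.9]
0.42 230.4 [526.3 148.3]
0.48 227.0 [521.5 151. ]
0.54 223.6 [516.9 154. ]
0.6 220.1 [512.4 157.3]
0.66 216.7 [508.2 160.8]
0.72 213.2 [504.1 164.6]
0.78 209.8 [500.4 168.6]
0.84 206.4 [496.8 172.8]
0.9 202.9 [493.5 177.2]
0.96 199.5 [490.5 181.9]
1.02 196.1 [487.8 186.6]
1.08 192.6 [485.3 191.6]
1.14 189.2 [483.2 196.7]
1.2 185.7 [481.4 201.9]
1.26 182.3 [479.8 207.2]
1.32 178.9 [478.6 212.6]
1.38 175.4 [477.8 218. ]
1.44 172.0 [477.2 223.5]
```

The lever is at ≈255°, on the home stop. Crossing over it to the other side.

```bash
python3 -m crank '[{"tx":0.025,"ty":-0.008,"tz":0,"rx":0,"ry":0,"rz":0},{"tx":0.050,"ty":-0.016,"tz":0,"rx":0,"ry":0,"rz":-1},{"tx":0.077,"ty":-0.023,"tz":0,"rx":0,"ry":0,"rz":-1},{"tx":0.077,"ty":-0.023,"tz":-0.015,"rx":0,"ry":0,"rz":-1},{"tx":0.077,"ty":-0.023,"tz":-0.06,"rx":0,"ry":0,"rz":-1}]'
python3 - <<'E'
from h import *
import cv2,pickle
for k in range(3): i=viewer.camera("wrist")
s=arm.state();i=viewer.camera("wrist");cv2.imwrite("pics/w14.png",i);print(s["tool_pos"],s["tool_rot"],s["joints"]);pickle.dump(s,open("w14.pkl","wb"))
E
```

```text
time: 13.6
tool_pos: [582.6, 133.1, 146.3]
tool_rot: [0.415, 3.11, 0.004]
contact_force: [1.1, -0.2, 0.1]
finger_gap: 0.3
[577.91583239 131.12948648 142.19771543] [-0.41080441 -3.10798746  0.00470804] [ 0.26007312  0.66542669 -0.87350922  1.72711879  0.58030379  1.03710528
  0.48832111]
```

View pics/w14.png

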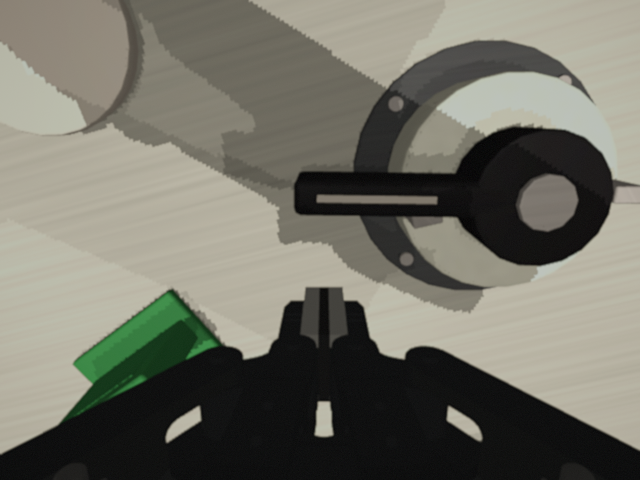

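The lever is at rows 172–215 with its end at (297,193), and the fingers are clear on its other side (≈16 mm gap). Descending, then pushing clockwise.

```bash
python3 -m crank '[{"tx":0,"ty":0.001,"tz":-0.02,"rx":0,"ry":0,"rz":0},{"tx":0,"ty":0.002,"tz":-0.04,"rx":0,"ry":0,"rz":0},{"tx":0,"ty":0.003,"tz":-0.055,"rx":0,"ry":0,"rz":0},{"tx":-0.004,"ty":0.003,"tz":-0.055,"rx":0,"ry":0,"rz":0},{"tx":-0.008,"ty":0.003,"tz":-0.055,"rx":0,"ry":0,"rz":0}]'
python3 - <<'E'
from h import *
viewer.camera("wrist");viewer.camera("wrist")
s=arm.state();print(s["tool_pos"],s["tool_rot"],s["contact_force"])
E
```

```text
time: 14.3
tool_pos: [572.5, 135.6, 91.4]
tool_rot: [0.413, 3.114, 0.001]
contact_force: [0.9, 0.4, 1.2]
finger_gap: -0.1
[572.3965403  135.68964096  91.74187682] [4.12058468e-01 3.11328765e+00 7.75610030e-04] [0.48882696 0.45038832 0.02261682]
```

```bash
python3 -m crank '[{"tx":-0.009,"ty":0.0023,"tz":-0.004,"rx":0,"ry":0,"rz":0},{"tx":-0.0145,"ty":0.003,"tz":-0.005,"rx":0,"ry":0,"rz":-3.5},{"tx":-0.020,"ty":0.0036,"tz":-0.005,"rx":0,"ry":0,"rz":-7},{"tx":-0.0255,"ty":0.005,"tz":-0.005,"rx":0,"ry":0,"rz":-10.5},{"tx":-0.031,"ty":0.0063,"tz":-0.005,"rx":0,"ry":0,"rz":-14}]'
python3 - <<'E'
from h import *
import cv2
viewer.camera("wrist")
s=arm.state();print(s["tool_pos"],s["tool_rot"],s["contact_force"])
cv2.imwrite("pics/w15.png",viewer.camera("wrist"))
E
```

```text
time: 14.9
tool_pos: [541.3, 141.7, 85.9]
tool_rot: [0.793, 3.039, 0.001]
contact_force: [1.2, -0.9, 0.4]
finger_gap: 0.4
[540.22924038 142.18164722  85.9336159 ] [7.97684091e-01 3.03840178e+00 6.13885270e-04] [-0.56269788  0.49561663  0.04866588]
```

View pics/w15.png

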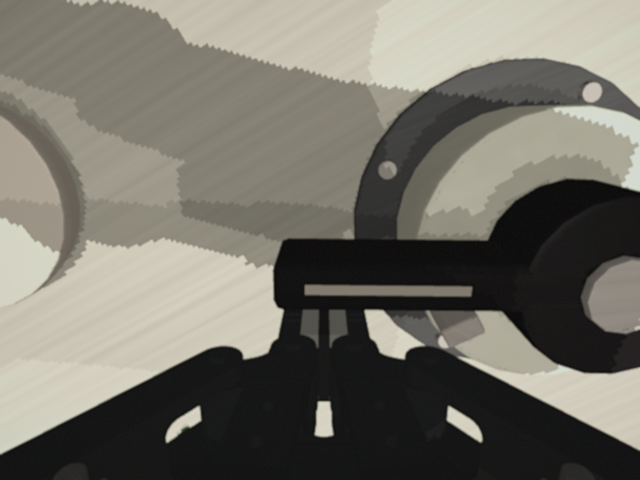

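```bash
python3 -m crank '[{"tx":-0.0038,"ty":0.0016,"tz":0,"rx":0,"ry":0,"rz":-3.3},{"tx":-0.009,"ty":0.0037,"tz":0,"rx":0,"ry":0,"rz":-6.7},{"tx":-0.014,"ty":0.006,"tz":0,"rx":0,"ry":0,"rz":-10.2},{"tx":-0.0187,"ty":0.0088,"tz":0,"rx":0,"ry":0,"rz":-13.6},{"tx":-0.0233,"ty":0.0118,"tz":0,"rx":0,"ry":0,"rz":-17}]'
python3 - <<'E'
from h import *
import cv2
viewer.camera("wrist")
s=arm.state();print(s["tool_pos"],s["tool_rot"],s["contact_force"])
cv2.imwrite("pics/w16.png",viewer.camera("wrist"))
E
```

```text
time: 15.5
tool_pos: [518.4, 153.0, 85.6]
tool_rot: [1.231, 2.889, -0.0]
contact_force: [2.3, -2.1, -1.1]
finger_gap: -0.1
[517.58694036 153.66761285  85.66827486] [ 1.23515600e+00  2.88819630e+00 -4.95383868e-05] [ 0.47025953 -0.05424139 -0.55676241]
```

View pics/w16.png

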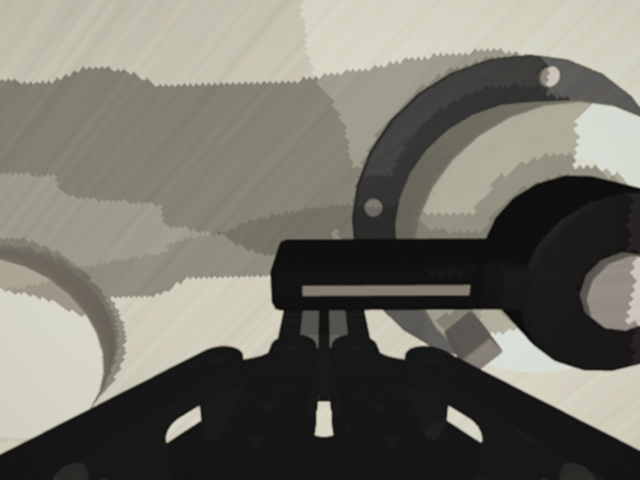

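```bash
python3 -m crank '[{"tx":-0.005,"ty":0.0036,"tz":0,"rx":0,"ry":0,"rz":-3.6},{"tx":-0.0094,"ty":0.007,"tz":0,"rx":0,"ry":0,"rz":-7},{"tx":-0.0135,"ty":0.011,"tz":0,"rx":0,"ry":0,"rz":-10.5},{"tx":-0.0172,"ty":0.015,"tz":0,"rx":0,"ry":0,"rz":-14},{"tx":-0.0208,"ty":0.019,"tz":0,"rx":0,"ry":0,"rz":-17.3}]'
python3 - <<'E'
from h import *
import cv2
viewer.camera("wrist")
s=arm.state();print(s["tool_pos"],s["tool_rot"],s["contact_force"])
cv2.imwrite("pics/w17.png",viewer.camera("wrist"))
E
```

```text
time: 16.1
tool_pos: [497.5, 172.4, 85.5]
tool_rot: [1.65, 2.673, 0.0]
contact_force: [-0.1, 1.0, -0.1]
finger_gap: -0.1
[496.78616594 173.43699455  85.66020891] [-1.65313492e+00 -2.67084335e+00 -1.03822336e-03] [-1.27608531  0.96203355 -0.17024713]
```

View pics/w17.png

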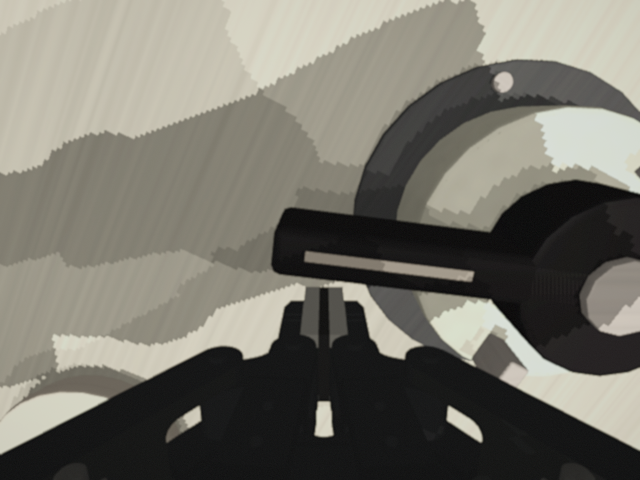

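The lever jumped ahead to the second click: it's tilted ≈7° off the fingers and free of them. Now the third click.

```bash
python3 -m crank '[{"tx":-0.005,"ty":0.006,"tz":0,"rx":0,"ry":0,"rz":-5},{"tx":-0.009,"ty":0.013,"tz":0,"rx":0,"ry":0,"rz":-10},{"tx":-0.0115,"ty":0.018,"tz":0,"rx":0,"ry":0,"rz":-14},{"tx":-0.0136,"ty":0.0233,"tz":0,"rx":0,"ry":0,"rz":-17.3},{"tx":-0.0154,"ty":0.0285,"tz":0,"rx":0,"ry":0,"rz":-20.8}]'
python3 - <<'E'
from h import *
import cv2
viewer.camera("wrist")
s=arm.state();print(s["tool_pos"],s["tool_rot"],s["contact_force"])
cv2.imwrite("pics/w18.png",viewer.camera("wrist"))
E
```

```text
time: 16.7
tool_pos: [482.0, 200.2, 85.3]
tool_rot: [2.105, 2.332, -0.002]
contact_force: [-0.7, -0.5, 0.7]
finger_gap: -0.1
[481.7420529  201.58045945  85.48325217] [-2.10812814e+00 -2.32865338e+00 -1.13722782e-04] [-0.41015494  0.65807746 -0.30469215]
```

View pics/w18.png

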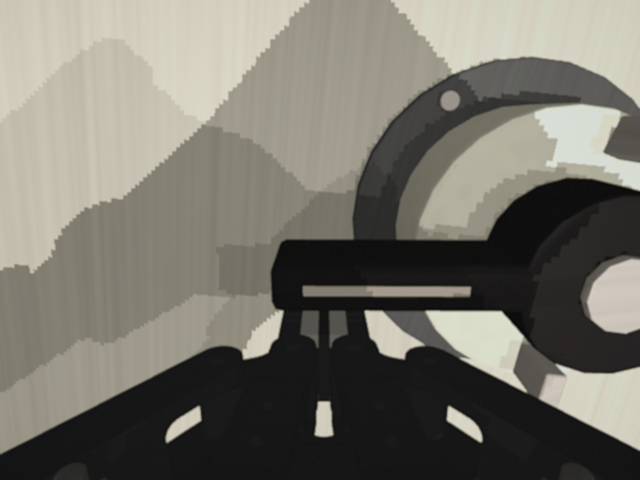

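It's right at the half-way point and hasn't jumped yet. A small push further.

```bash
python3 -m crank '[{"tx":-0.0006,"ty":0.0018,"tz":0,"rx":0,"ry":0,"rz":-1},{"tx":-0.0012,"ty":0.0036,"tz":0,"rx":0,"ry":0,"rz":-2},{"tx":-0.0018,"ty":0.0055,"tz":0,"rx":0,"ry":0,"rz":-3.3},{"tx":-0.0023,"ty":0.0074,"tz":0,"rx":0,"ry":0,"rz":-4.5},{"tx":-0.0023,"ty":0.0074,"tz":0,"rx":0,"ry":0,"rz":-4.5}]'
python3 - <<'E'
from h import *
import cv2
viewer.camera("wrist")
s=arm.state();print(s["tool_pos"],s["tool_rot"],s["contact_force"])
cv2.imwrite("pics/w19.png",viewer.camera("wrist"))
E
```

```text
time: 17.3
tool_pos: [479.7, 208.6, 85.5]
tool_rot: [-2.197, -2.246, -0.0]
contact_force: [0.5, -0.4, -0.6]
finger_gap: 0.0
[479.73136409 208.35052565  85.4611404 ] [2.19594955e+00 2.24657542e+00 1.09105657e-04] [ 0.01354181 -0.25301739  0.34416435]
```

View pics/w19.png

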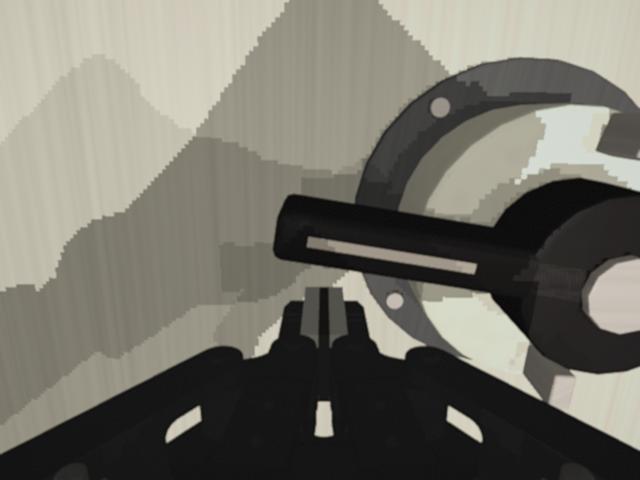

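It jumped into the third click and is free of the fingers. Retreating, rising and checking.

```bash
python3 -m crank '[{"tx":0,"ty":-0.012,"tz":0,"rx":0,"ry":0,"rz":0},{"tx":0,"ty":-0.02,"tz":0.03,"rx":0,"ry":0,"rz":0},{"tx":0.01,"ty":-0.02,"tz":0.07,"rx":0,"ry":0,"rz":0},{"tx":0.03,"ty":-0.02,"tz":0.11,"rx":0,"ry":0,"rz":0},{"tx":0.05,"ty":-0.01,"tz":0.15,"rx":0,"ry":0,"rz":0}]'
python3 - <<'E'
from h import *
import cv2,pickle
for k in range(4): i=viewer.camera("wrist")
s=arm.state();i=viewer.camera("wrist");cv2.imwrite("pics/w20.png",i);print(s["tool_pos"],s["tool_rot"],s["contact_force"]);pickle.dump(s,open("w20.pkl","wb"))
t=viewer.camera("top");cv2.imwrite("pics/t20.png",t)
E
```

```text
time: 17.9
tool_pos: [530.2, 195.3, 237.0]
tool_rot: [2.198, 2.243, -0.002]
contact_force: [1.3, -0.1, -0.2]
finger_gap: -0.0
[530.344144   197.44104645 235.9538238 ] [2.19658421e+00 2.24459942e+00 1.85664184e-03] [-0.29746385 -0.24807231 -0.87761243]
```

View pics/w20.png

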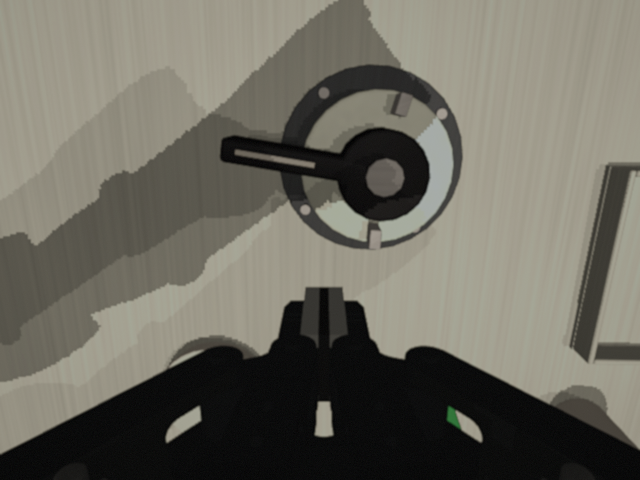

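View pics/t20.png

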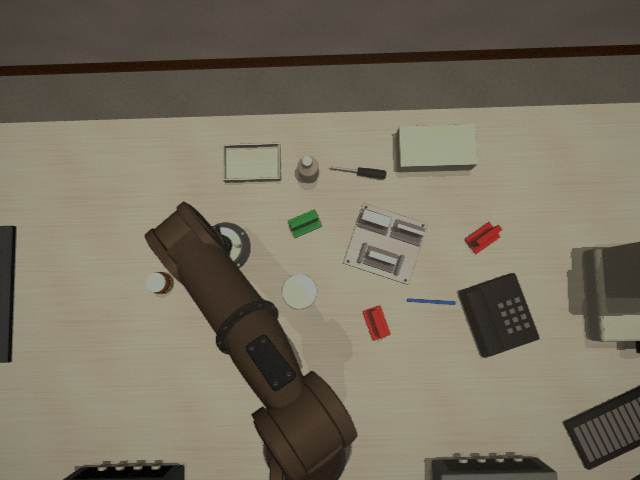

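```bash
python3 - <<'E'
from h import *
import pickle,cv2
s=pickle.load(open("w20.pkl","rb"))
f=lambda x,y,z:at("wrist",x,y,z,s)
A=f(385,177,90);E=f(222,148,86);l1=f(236,153,86);l2=f(313,165,86)
a=lambda d:np.degrees(np.arctan2(d[1],d[0]))%360
print(A,E,a(E-A),a(l1-l2),a(l1-A))
for p in [(401,96),(374,248)]: print("lug",a(f(*p,60)-A))
x=cv2.imread("pics/top0.png")[195:300,270:510].astype(int);y=cv2.imread("pics/t20.png")[195:300,270:510].astype(int)
print("diff>40 px in loader area",(abs(x-y).max(2)>40).sum())
E
```

```text
[568.58084394 228.98117627  90.        ] [466.71552891 244.25073744  86.        ] 171.47486522820896 172.42305344298316 172.434809666296
lug 76.65079354721043
lug 269.6885879368922
diff>40 px in loader area 0
```

The lever is at 172°, 82–83° from home (3 × 27.5° = 82.5°). The loader area in the top picture is unchanged and nothing is being touched, so I'm handing in.

```bash
python3 - <<'E'
from bench import arm
print(arm.sign_off(), arm.state()["time"])
E
```

```text
the job is handed in; nothing more can be done
the job is handed in; nothing more can be done
```

The lever now rests in the third click from home, because the pinch read 17.7 mm, which makes the nest carrier the 18 mm one. I handed the job in at about 18 s, with the fingers shut, clear of everything and about 150 mm above the bench.

- **Pinch:** I centred the open fingers on the carrier and pinched it at 20 N. Its edges did not visibly move in the wrist picture, and the last top picture shows no change around the loader plate compared with the start.
- **Home:** I pushed the lever counter-clockwise until it hit the stop. The force rose to about 10 N with only 0.2 mm of travel, at a lever angle of about 254.5–255°.
- **Three clicks:** I then pushed it clockwise from the other side. The last picture puts it at 171.5–172.4°, about 82–83° from home, against 82.5° for three clicks.

- **Camera disagreement:** the top and wrist cameras disagreed by about 4 mm on where the nest is. I used the wrist view to centre the fingers.
- **Start position:** the lever already stood at about this same angle at the start, so its final position looks unchanged even though it went home and back.
- **Refused moves:** the first two move commands were refused because each row needs all six values. Nothing moved until I corrected them.

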